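Rock the pull-handle blank on the surface plate, then pass or reject it

TASK

Test the pull-handle blank on the granite surface plate for warp: press down gently with a fingertip on the corners of its keyhole end, never leaning hard on it, and feel whether it rocks. If it rocks, lay it flat, handle up, on the floor of the low steel reject tray; if it sits firm, lay it flat, handle up, on the middle of the perforated plate of the cross-slide, ready for marking. Set it down without dropping it and do not disturb anything else.

Things in the scene. Friction and masses are not known exactly. Their poses are not given: they have to be found in the camera images.
- blank_grip (a point): Point in the steel bar handle of the blank, over its balance point, 45 mm above the underside. z up, x along the plate to its keyhole end. Bar along x: 82 mm long (50 mm to -x, 32 mm to +x), 12 mm wide, 12 mm high, free beneath between 12 mm round posts: grip its sides from above. Aluminium plate 140 x 90 x 6 mm: 82 mm to +x, 58 mm to -x, 45 mm to each side. About 0.4 kg.
- blank_end (a point): Middle of the blank's keyhole-end edge, in the plane of its top face, 6 mm above the underside, same axes; the keyhole-end corners lie 45 mm from it along y. Sound: neither gives. Warped: one of them stands 4 mm off the granite, the last 80 mm twisting up to it; the blank lies level all the same, but a push of 2 to 4 N near that corner rocks it by 0.06 rad; let go, it rocks back.
- granite: Dark grey granite surface plate, 300 (x) x 360 (y) x 60 mm high, fixed; origin at the middle of its underside on the table, top face 60 mm above it. The blank lies on it; a steel square (70 mm high) and a gauge block (30 mm high) stand near its two side edges.
- tray: Reject tray: empty low open tray of bare steel sheet, fixed, left or right of the granite (the cross-slide is on the other side); outside 216 (x) x 156 (y) x 35 mm high, walls and floor 5 mm thick; origin at the middle of its underside on the table.
- stage: Cross-slide stage of the laser marker, fixed. On top a level perforated aluminium plate 240 (x) x 220 (y) mm, its top face 78 mm above the origin, with a stop bar 14 mm wide and 12 mm high along its edge at +x (104 to 118 mm from the middle). Origin under the plate's middle, on the table; a hand wheel sticks out below the plate at -x.
Mind the look-alikes: they are no part of the job. What is shaped like the part that bears blank_grip but yellow is not meant.

How it is judged:
By the outcome, as a careful person would: the job done as asked, in the order asked, and still so for the second after the job is handed in, with the robot touching nothing.
It also fails if it takes over 54 s, if anything falls off the work surface, if the arm or the gripper's body presses on something with over 40 N, if the wrist force passes 120 N, or if a joint passes its speed limit or range.

ROBOT

A 7-joint arm with a two-finger parallel gripper is mounted at the origin on the work surface. World frame = base frame: x ahead of the robot, y to its left, z up, the work surface at z = 0. Lengths are in m, angles in rad, forces in N, time in s.
With the tool pointing down it reaches from about 0.4 to 0.85 m from the base axis. Payload 4.5 kg.
Tool frame: the origin (TCP) lies between the finger pads; the fingertips stand 19 mm ahead of it and the grasp point (between the pads) is the TCP (r.tips_ahead is the distance from the TCP to the fingertips, in m); z points along the fingers, y is the line along which they close (so a half turn about z gives the same grasp; the last joint's range is limited). The gripper opens to 88 mm and grips with 3 to 60 N. Pads are 18 mm wide; open, the fingers measure 123 mm over their backs; the gripper's body (75 mm by 187 mm) begins 45 mm behind the grasp point.
Start: joints at [-1.292, 0.689, -0.195, 1.565, 0.157, 0.902, -0.215], TCP at [0.151, 0.606, 0.258] pointing down, gripper open.
Joint ranges: [-3.01, 3.01], [-0.46, 2.08], [-1.47, 1.51], [0.13, 2.56], [-1, 4.14], [0.04, 2.09], [-2.66, 2.66]. Speed limits (rad/s): [2.57, 2.57, 3.14, 3.14, 3.14, 3.14, 3.14].

INTERFACE

Orientations are given as a unit quaternion [x, y, z, w].
In Python, from plant import r, cams, models gives the robot as it stands. The module is installed in compiled form; this text tells all that it offers.
- The arm moves only by the tool jog_arm, never from a script. Its arguments are lists of equal length, an entry for each row: "turn": the turn, a rotation vector about the tool's x, y, z in rad, a list of three; "translation": the shift along the tool's x, y, z in m, a list of three; "grip": the closure, from 0 (fully open) to 1 (shut). In form: {"turn": [[ax, ay, az], ...], "translation": [[tx, ty, tz], ...], "grip": [grip, ...]}. A call has 1 to 20 rows; each row is the pose to reach, as a shift and turn from the pose commanded when the call began, along the tool's axes at that moment; what a row does not reach only later rows make up. A row lasts 1/8 s, in which the tool goes at most 62.5 mm and 10.7 degrees, less where a joint would pass 70% of its speed; a pose out of reach is approached as far as the arm can. A call with a gripper value outside its range is refused whole. The fingers move at their own pace and stop on an object; "force" is the grip in N (left out, the last holds). Time passes only in rows, so rows that repeat a pose let the fingers close. It gives the time, the measured TCP pose, the force, the opening and the grip force at its end, in the units of the state.
- r.get_state(): the state, without advancing time (a new reading comes with each control period).
- cams.snapshot(name): name is "side" or "top"; returns the picture (420x560x3 uint8, red, green, blue); there is no depth.
- cams.camera_params(name): a dict with "fx", "fy", "cx", "cy" (pixels), "k1" (the pictures are not rectified: a ray, as slopes to the right and down, at radius r is drawn at 1 + k1 r^2 times it, then the intrinsics apply), "eye" and "orientation" of the camera in the world. Camera axes: x right, y up, looking along -z (the intrinsics and any distortion apply to the point x, -y, -z); pixel columns grow to the right and rows downward; lengths in m; the calibration is good to about 2 mm. A picture is of the moment at which its call begins. camera_params takes no time and is no camera call.
- r.finish_job(): hands the job in; it is judged then, once.
Trained networks look in the newest picture that a camera, given by its name, has taken for a name from the list of things; names that differ only in an ending like _2 or _b are one class to them, and where a whole thing is asked for, a point or a joint stands for the part that bears it (a point fixed in the world has none). Each returns a list of dicts, best first, with "p" (0 to 1); they miss things now and then, are a little off and sometimes report something else, mostly with a low value. They report only what shows in the picture. A call takes as long as a camera call. They do not tell look-alikes from the thing itself.
- models.find_in(camera, name): "position" ([x, y, z] in m, in world coordinates, good to about 4 mm: the middle of the surface that is visible of it).
- models.masks_of(camera, name): "pixels" (420x560 bool, what is visible of it).
- models.place_of(camera, name): "position" ([x, y, z] in m, in world coordinates, good to about 4 mm: a listed point, or the origin of a listed thing).
The state is a dict: "clock": time; "q": joint angles; "qd": joint speeds; "joint_torque": joint torques, N m; "tool_pos": TCP position; "eef_rot": TCP orientation; "contact_force": force on the tool from outside, world axes, zero at the start; "moment": the same for the moment, N m; "opening": opening from 0.0 (shut) to 1.0 (fully open); "finger_force": force on a finger pad.
Only numpy, scipy, OpenCV 4.12 (cv2) and the standard library are available. Lean on these libraries where they do the work, as an engineer would, in place of code of your own. Each camera call takes 0.05 s, during which the arm holds its last target. There are 200 camera calls.

## Working session

There is one attempt and no reset: what is moved stays moved. The work goes in short steps, Python scripts to look and compute and a tool call to move; the robot and the scene stay as the last step left them, time stands still between calls to the robot, and variables do not carry over. Pictures are saved under pics/ and viewed, at most 10 in all, crops included, and the job is handed in when it is done.

Besides the shell and the picture viewer there is one more tool, called after "Request:" as name(argument=value, ...) on one line, values as JSON. jog_arm: Moves the arm, as the interface text tells. Its arguments: {"type":"object","properties":{"turn":{"type":"array"},"translation":{"type":"array"},"grip":{"type":"array"},"force":{"type":"number"}},"required":["turn","translation","grip"]}

```bash
mkdir -p pics; python3 - <<'E'
from plant import r,cams,models
import cv2,numpy as np
for n in("top","side"):
    im=cams.snapshot(n); cv2.imwrite(f"pics/{n}0.png",im[:,:,::-1])
    p=cams.camera_params(n); print(n,p)
    for t in("blank_grip","blank_end","granite","tray","stage"):
        print(t,[(np.round(d["position"],4).tolist(),round(d["p"],2)) for d in models.place_of(n,t)[:3]])
s=r.get_state(); print(s)
E
```

```text
top {'fx': 485.94450977866, 'fy': 485.94450977866, 'cx': 276.1026084910012, 'cy': 208.89131628247262, 'k1': -0.1260192386691709, 'eye': array([ 0.29402303, -0.0034911 ,  1.23721492]), 'orientation': array([-0.05277793,  0.03913958,  0.71373878, -0.69732312])}
blank_grip [([0.5671, 0.0104, 0.1088], 0.74), ([0.2115, 0.3873, 0.0478], 0.56)]
blank_end [([0.2728, 0.3274, 0.0085], 0.78), ([0.6389, -0.0282, 0.0664], 0.7)]
granite [([0.5629, -0.0059, -0.0015], 0.9)]
tray [([0.4516, -0.394, -0.0045], 0.8)]
stage []
side {'fx': 486.41890966062437, 'fy': 486.41890966062437, 'cx': 288.93662961952674, 'cy': 211.26501147599487, 'k1': -0.17282013306520705, 'eye': array([ 0.15543951, -1.17725724,  0.77063348]), 'orientation': array([ 0.50548188, -0.06242799, -0.09819848,  0.8549549 ])}
blank_grip [([0.5689, 0.0116, 0.1042], 0.68), ([0.2115, 0.3845, 0.0422], 0.67)]
blank_end [([0.2727, 0.3282, 0.0056], 0.71), ([0.64, -0.0232, 0.0663], 0.56)]
granite [([0.5624, -0.0031, 0.0011], 0.8)]
tray [([0.4506, -0.3943, -0.0034], 0.57)]
stage [([0.4799, 0.3935, -0.003], 0.83)]
{'clock': 0.6, 'q': array([-1.29220274,  0.68908647, -0.19460316,  1.56530904,  0.15729406,
        0.90247858, -0.21509365]), 'qd': array([ 4.39644518e-04,  9.51936638e-04,  5.97090447e-04, -1.43725783e-03,
        1.15011418e-03, -1.08719517e-03, -4.53869802e-05]), 'joint_torque': array([ 1.62796764e-04, -5.27257133e+01, -1.26619153e+00, -1.53679097e+01,
       -5.17717574e-02, -3.74552983e-04,  4.13682255e-05]), 'tool_pos': array([0.15144969, 0.60639749, 0.25774883]), 'eef_rot': array([ 1.22077236e-01,  9.92520602e-01,  5.10448095e-05, -4.41257119e-06]), 'contact_force': array([ 0.18738139,  0.77710441, -0.25265694]), 'moment': array([-0.02014799, -0.00131006, -0.01667853]), 'finger_force': 0.0, 'opening': 0.9981218997465715}
```

View pics/top0.png

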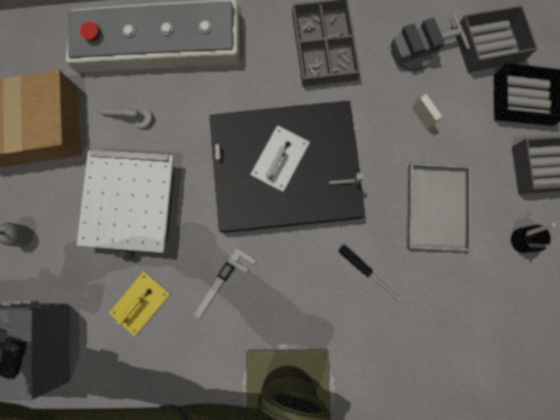

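View pics/side0.png

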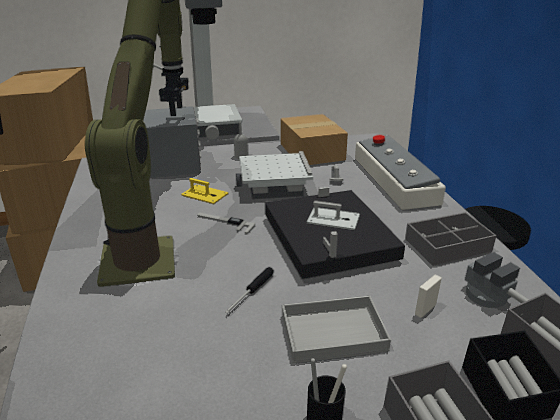

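The top picture shows the silver blank on the dark granite at about (280,158) and the tray on the right at (438,207). The stage is on the left at (128,200), with its stop bar on the far side. In the side picture the blank is at (332,215). Candidates for the blank are the silver one at top (280,158) and the yellow one at top (139,303). I choose the silver one, because it lies on the granite and is not yellow. I'll check it in a rectified close crop.

```bash
cat > h.py <<'E'
import numpy as np,cv2
from scipy.spatial.transform import Rotation as R
from plant import r,cams,models
def proj(n,P):
    p=cams.camera_params(n); c=R.from_quat(p["orientation"]).inv().apply(np.atleast_2d(P)-p["eye"])
    s=np.c_[c[:,0],-c[:,1]]/-c[:,2:]; s=s*(1+p["k1"]*(s**2).sum(1,keepdims=True))
    return s*[p["fx"],p["fy"]]+[p["cx"],p["cy"]]
def ortho(n,im,x0,x1,y0,y1,z,mm=0.5):
    # up = +x, left = +y
    xs=np.arange(x1,x0,-mm/1e3); ys=np.arange(y1,y0,-mm/1e3)
    X,Y=np.meshgrid(xs,ys,indexing="ij"); uv=proj(n,np.c_[X.ravel(),Y.ravel(),0*X.ravel()+z]).astype(np.float32).reshape(X.shape+(2,))
    return cv2.remap(im,uv[...,0],uv[...,1],cv2.INTER_CUBIC)
E
python3 - <<'E'
from h import *
o=[]
for n in("top","side"):
    im=cv2.imread(f"pics/{n}0.png")
    a=ortho(n,im,.48,.68,-.1,.1,.066); o.append(a)
    g=a.copy()
    hsv=cv2.cvtColor(a,cv2.COLOR_BGR2GRAY); m=(hsv>120).astype(np.uint8)
    m=cv2.morphologyEx(m,cv2.MORPH_OPEN,np.ones((9,9)))
    k,l,st,ce=cv2.connectedComponentsWithStats(m)
    i=1+np.argmax(st[1:,4]); pts=np.argwhere(l==i)[:,::-1].astype(np.float32)
    rc=cv2.minAreaRect(pts); b=cv2.boxPoints(rc)
    print(n,rc[1],[(round(.68-v*.0005,4),round(.1-u*.0005,4)) for u,v in b])
cv2.imwrite("pics/crop1.png",np.hstack(o))
E
```

```text
top (185.80902099609375, 286.0574035644531) [(np.float32(0.535), np.float32(0.0811)), (np.float32(0.6597), np.float32(0.0111)), (np.float32(0.6142), np.float32(-0.0699)), (np.float32(0.4895), np.float32(1e-04))]
side (193.60621643066406, 285.6473083496094) [(np.float32(0.5375), np.float32(0.0837)), (np.float32(0.6626), np.float32(0.0148)), (np.float32(0.6159), np.float32(-0.07)), (np.float32(0.4908), np.float32(-0.0011))]
```

View pics/crop1.png

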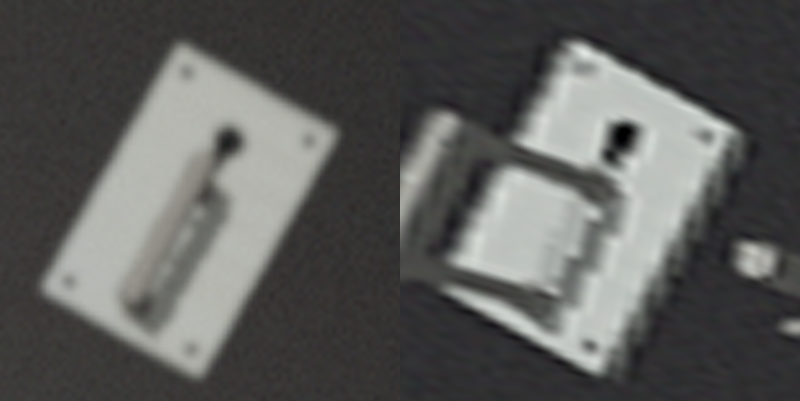

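The crop confirms the silver blank: keyhole at the upper end, and blank x pointing at about -29° in the world. Next I'll work out the moves and where the square stands.

```bash
cat >> h.py <<'E'
def unproj(n,uv,z):
    p=cams.camera_params(n); d=(np.array(uv,float)-[p["cx"],p["cy"]])/[p["fx"],p["fy"]]; s=d.copy()
    for _ in range(20): s=d/(1+p["k1"]*(s@s))
    v=R.from_quat(p["orientation"]).apply([s[0],-s[1],-1]); return p["eye"]+v*(z-p["eye"][2])/v[2]
def rel(pos,yaw_y,pos0=None,q0=None):
    """jog from the present pose to TCP pos, tool down, tool y at world angle yaw_y (deg)"""
    s=r.get_state(); p0=s["tool_pos"] if pos0 is None else pos0; R0=R.from_quat(s["eef_rot"] if q0 is None else q0)
    a=np.radians(yaw_y); y=np.array([np.cos(a),np.sin(a),0]); z=np.array([0,0,-1.]); x=np.cross(y,z)
    T=R.from_matrix(np.c_[x,y,z])
    return np.round((R0.inv()*T).as_rotvec(),4).tolist(),np.round(R0.inv().apply(np.array(pos)-p0),4).tolist()
E
python3 - <<'E'
from h import *
for z in(.06,.13):
  for uv in((330,182),(345,182),(357,182),(365,176),(365,190)): print(z,uv,np.round(unproj("top",uv,z),3))
print("L",rel([.6444,.0111,.14],-29.2)); print("R",rel([.6082,-.0535,.14],-29.2))
E
```

```text
0.06 (330, 182) [ 0.512 -0.116  0.06 ]
0.06 (345, 182) [ 0.511 -0.153  0.06 ]
0.06 (357, 182) [ 0.51  -0.183  0.06 ]
0.06 (365, 176) [ 0.525 -0.204  0.06 ]
0.06 (365, 190) [ 0.49  -0.202  0.06 ]
0.13 (330, 182) [ 0.499 -0.11   0.13 ]
0.13 (345, 182) [ 0.498 -0.145  0.13 ]
0.13 (357, 182) [ 0.497 -0.172  0.13 ]
0.13 (365, 176) [ 0.511 -0.192  0.13 ]
0.13 (365, 190) [ 0.478 -0.19   0.13 ]
L ([0.0001, -0.0001, 1.8357], [-0.6225, -0.4581, 0.1177])
R ([0.0001, -0.0001, 1.8357], [-0.6031, -0.5296, 0.1177])
```

Request:
jog_arm(turn=[[0, 0, 1.836], [0, 0, 1.836], [0, 0, 1.836], [0, 0, 1.836], [0, 0, 1.836], [0, 0, 1.836], [0, 0, 1.836], [0, 0, 1.836], [0, 0, 1.836], [0, 0, 1.836], [0, 0, 1.836], [0, 0, 1.836], [0, 0, 1.836], [0, 0, 1.836], [0, 0, 1.836], [0, 0, 1.836], [0, 0, 1.836], [0, 0, 1.836]], translation=[[-0.6225, -0.458, 0.058], [-0.6225, -0.458, 0.058], [-0.6225, -0.458, 0.058], [-0.6225, -0.458, 0.058], [-0.6225, -0.458, 0.058], [-0.6225, -0.458, 0.058], [-0.6225, -0.458, 0.058], [-0.6225, -0.458, 0.058], [-0.6225, -0.458, 0.058], [-0.6225, -0.458, 0.058], [-0.6225, -0.458, 0.058], [-0.6225, -0.458, 0.058], [-0.6225, -0.458, 0.058], [-0.6225, -0.458, 0.058], [-0.6225, -0.458, 0.058], [-0.6225, -0.458, 0.058], [-0.6225, -0.458, 0.058], [-0.6225, -0.458, 0.058]], grip=[1, 1, 1, 1, 1, 1, 1, 1, 1, 1, 1, 1, 1, 1, 1, 1, 1, 1], force=5)

```text
clock: 2.85
tool_pos: [0.6442, 0.0118, 0.1999]
eef_rot: [0.862, 0.506, 0.0, -0.0]
contact_force: [-0.3, -0.0, -0.1]
opening: 0.008
finger_force: 0.0
```

Request:
jog_arm(turn=[[0, 0, 0], [0, 0, 0], [0, 0, 0], [0, 0, 0], [0, 0, 0]], translation=[[0, 0, 0.05], [0, 0, 0.09], [0, 0, 0.106], [0, 0, 0.106], [0, 0, 0.106]], grip=[1, 1, 1, 1, 1])

```text
clock: 3.48
tool_pos: [0.6457, 0.0111, 0.0953]
eef_rot: [0.863, 0.506, 0.001, 0.001]
contact_force: [-0.6, -0.1, 0.1]
opening: 0.004
finger_force: 0.0
```

```bash
python3 - <<'E'
from h import *
im=cams.snapshot("side"); a=im[180:260,270:400]
im2=cams.snapshot("top"); b=im2[110:210,220:350]
cv2.imwrite("pics/p1.png",np.hstack([cv2.resize(a,(400,246)),cv2.resize(b,(320,246))])[:,:,::-1])
s=r.get_state();print(s["tool_pos"],s["contact_force"])
E
```

```text
[0.64560771 0.01116468 0.0954304 ] [-0.56282692 -0.46671434 -0.06606169]
```

View pics/p1.png

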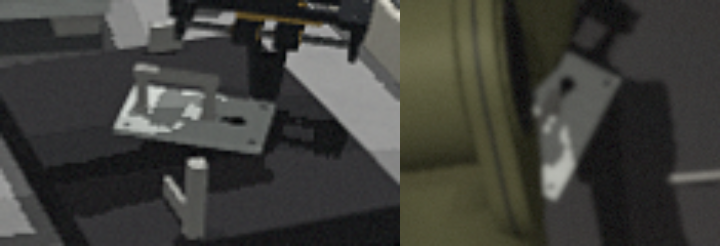

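The side view shows the closed fingertip just above the far (left) keyhole-end corner, at crop pixel (265,95), and clear of the handle. I'll start pressing there.

Request:
jog_arm(turn=[[0, 0, 0], [0, 0, 0], [0, 0, 0], [0, 0, 0]], translation=[[0, 0, 0.002], [0, 0, 0.004], [0, 0, 0.005], [0, 0, 0.005]], grip=[1, 1, 1, 1])

```text
clock: 4.08
tool_pos: [0.6443, 0.0112, 0.0886]
eef_rot: [0.863, 0.506, -0.0, -0.0]
contact_force: [-0.2, 0.0, -0.0]
opening: 0.008
finger_force: 0.0
```

Request:
jog_arm(turn=[[0, 0, 0], [0, 0, 0]], translation=[[0, 0, 0.001], [0, 0, 0.001]], grip=[1, 1])

```text
clock: 4.32
tool_pos: [0.6444, 0.0112, 0.0876]
eef_rot: [0.863, 0.506, -0.0, -0.0]
contact_force: [0.6, -0.4, 0.1]
opening: 0.005
finger_force: 0.0
```

Request:
jog_arm(turn=[[0, 0, 0], [0, 0, 0]], translation=[[0, 0, 0.001], [0, 0, 0.001]], grip=[1, 1])

```text
clock: 4.58
tool_pos: [0.6443, 0.0112, 0.0866]
eef_rot: [0.863, 0.506, -0.0, -0.0]
contact_force: [-1.0, 0.4, 1.0]
opening: 0.01
finger_force: 0.0
```

Request:
jog_arm(turn=[[0, 0, 0], [0, 0, 0]], translation=[[0, 0, 0.001], [0, 0, 0.001]], grip=[1, 1])

```text
clock: 4.82
tool_pos: [0.6444, 0.0112, 0.0856]
eef_rot: [0.863, 0.506, -0.0, -0.0]
contact_force: [0.2, 0.4, -0.4]
opening: 0.009
finger_force: 0.0
```

Request:
jog_arm(turn=[[0, 0, 0], [0, 0, 0]], translation=[[0, 0, 0.0005], [0, 0, 0.0005]], grip=[1, 1])

```text
clock: 5.08
tool_pos: [0.6444, 0.0112, 0.0855]
eef_rot: [0.863, 0.506, 0.0, -0.0]
contact_force: [-1.2, 0.3, 3.6]
opening: 0.003
finger_force: 1.9
```

Request:
jog_arm(turn=[[0, 0, 0], [0, 0, 0], [0, 0, 0]], translation=[[0, 0, 0.0002], [0, 0, 0.0002], [0, 0, 0.0002]], grip=[1, 1, 1])

```text
clock: 5.45
tool_pos: [0.6444, 0.0112, 0.0855]
eef_rot: [0.863, 0.506, 0.0, -0.0]
contact_force: [-2.3, 0.6, 5.0]
opening: 0.005
finger_force: 2.9
```

Request:
jog_arm(turn=[[0, 0, 0], [0, 0, 0], [0, 0, 0], [0, 0, 0], [0, 0, 0], [0, 0, 0]], translation=[[0, 0, -0.02], [-0.037, 0, -0.02], [-0.074, 0, -0.02], [-0.074, 0, -0.02], [-0.074, 0, -0.009], [-0.074, 0, -0.008]], grip=[1, 1, 1, 1, 1, 1])

```text
clock: 6.2
tool_pos: [0.6084, -0.0515, 0.0921]
eef_rot: [0.862, 0.507, -0.0, -0.001]
contact_force: [-0.1, 0.3, -1.0]
opening: 0.008
finger_force: 0.0
```

Request:
jog_arm(turn=[[0, 0, 0], [0, 0, 0]], translation=[[0, 0, 0.001], [0, 0, 0.001]], grip=[1, 1])

```text
clock: 6.45
tool_pos: [0.6085, -0.0528, 0.0919]
eef_rot: [0.862, 0.506, 0.0, -0.0]
contact_force: [0.5, 0.7, 0.5]
opening: 0.006
finger_force: 0.0
```

Request:
jog_arm(turn=[[0, 0, 0], [0, 0, 0]], translation=[[0, 0, 0.001], [0, 0, 0.001]], grip=[1, 1])

```text
clock: 6.7
tool_pos: [0.6083, -0.0534, 0.091]
eef_rot: [0.863, 0.506, -0.0, -0.0]
contact_force: [-1.0, 0.5, -0.6]
opening: 0.005
finger_force: 0.0
```

Request:
jog_arm(turn=[[0, 0, 0], [0, 0, 0]], translation=[[0, 0, 0.001], [0, 0, 0.001]], grip=[1, 1])

```text
clock: 6.95
tool_pos: [0.6082, -0.0534, 0.0899]
eef_rot: [0.863, 0.506, -0.0, -0.0]
contact_force: [1.0, 0.3, -0.1]
opening: 0.002
finger_force: 0.0
```

Request:
jog_arm(turn=[[0, 0, 0], [0, 0, 0], [0, 0, 0]], translation=[[0, 0, 0.001], [0, 0, 0.001], [0, 0, 0.001]], grip=[1, 1, 1])

```text
clock: 7.32
tool_pos: [0.6083, -0.0534, 0.089]
eef_rot: [0.863, 0.506, 0.0, -0.0]
contact_force: [-0.2, -0.1, -0.1]
opening: 0.004
finger_force: 0.0
```

Request:
jog_arm(turn=[[0, 0, 0], [0, 0, 0], [0, 0, 0]], translation=[[0, 0, 0.0007], [0, 0, 0.0007], [0, 0, 0.0007]], grip=[1, 1, 1])

```text
clock: 7.7
tool_pos: [0.6083, -0.0534, 0.0883]
eef_rot: [0.863, 0.506, 0.0, -0.0]
contact_force: [0.8, -0.4, 1.0]
opening: 0.001
finger_force: 0.0
```

Request:
jog_arm(turn=[[0, 0, 0], [0, 0, 0], [0, 0, 0]], translation=[[0, 0, 0.0006], [0, 0, 0.0006], [0, 0, 0.0006]], grip=[1, 1, 1])

```text
clock: 8.07
tool_pos: [0.6083, -0.0533, 0.0877]
eef_rot: [0.863, 0.506, 0.0, -0.0]
contact_force: [-0.0, 0.6, 0.2]
opening: 0.004
finger_force: 0.0
```

Request:
jog_arm(turn=[[0, 0, 0], [0, 0, 0], [0, 0, 0]], translation=[[0, 0, 0.0008], [0, 0, 0.0008], [0, 0, 0.0008]], grip=[1, 1, 1])

```text
clock: 8.45
tool_pos: [0.6083, -0.0534, 0.0869]
eef_rot: [0.863, 0.506, 0.0, -0.0]
contact_force: [-0.1, 0.2, -0.3]
opening: 0.005
finger_force: 0.0
```

Request:
jog_arm(turn=[[0, 0, 0], [0, 0, 0], [0, 0, 0]], translation=[[0, 0, 0.0007], [0, 0, 0.0007], [0, 0, 0.0007]], grip=[1, 1, 1])

```text
clock: 8.82
tool_pos: [0.6083, -0.0534, 0.0862]
eef_rot: [0.863, 0.506, -0.0, -0.0]
contact_force: [0.2, -0.3, -0.1]
opening: 0.006
finger_force: 0.0
```

Request:
jog_arm(turn=[[0, 0, 0], [0, 0, 0], [0, 0, 0]], translation=[[0, 0, 0.0006], [0, 0, 0.0006], [0, 0, 0.0006]], grip=[1, 1, 1])

```text
clock: 9.2
tool_pos: [0.6083, -0.0534, 0.0856]
eef_rot: [0.863, 0.506, -0.0, -0.0]
contact_force: [0.3, -0.2, 0.3]
opening: 0.006
finger_force: 0.0
```

Request:
jog_arm(turn=[[0, 0, 0], [0, 0, 0], [0, 0, 0]], translation=[[0, 0, 0.0004], [0, 0, 0.0004], [0, 0, 0.0004]], grip=[1, 1, 1])

```text
clock: 9.57
tool_pos: [0.6083, -0.0534, 0.0855]
eef_rot: [0.863, 0.506, 0.0, -0.0]
contact_force: [-2.1, 0.2, 5.8]
opening: 0.002
finger_force: 2.7
```

Request:
jog_arm(turn=[[0, 0, 0], [0, 0, 0], [0, 0, 0]], translation=[[0, 0, 0.0003], [0, 0, 0.0003], [0, 0, 0.0003]], grip=[1, 1, 1])

```text
clock: 9.95
tool_pos: [0.6083, -0.0534, 0.0855]
eef_rot: [0.863, 0.506, 0.0, -0.0]
contact_force: [-1.3, -0.4, 7.7]
opening: 0.008
finger_force: 3.8
```

Both corners held firm. Contact came at the same height on each, tip at about 66.5 mm, with no give at 5 to 8 N. The blank is sound, so it goes on the stage. I'll measure the stage from the first pictures.

```bash
python3 - <<'E'
from h import *
o=[]
for n in("top","side"):
    im=cv2.imread(f"pics/{n}0.png")
    a=ortho(n,im,.32,.62,.25,.55,.078,1); o.append(a)
    g=cv2.cvtColor(a,cv2.COLOR_BGR2GRAY); m=(g>(g.max()*.72)).astype(np.uint8)
    m=cv2.morphologyEx(m,cv2.MORPH_CLOSE,np.ones((9,9)));m=cv2.morphologyEx(m,cv2.MORPH_OPEN,np.ones((15,15)))
    k,l,st,ce=cv2.connectedComponentsWithStats(m)
    i=1+np.argmax(st[1:,4]); pts=np.argwhere(l==i)[:,::-1].astype(np.float32)
    rc=cv2.minAreaRect(pts); b=cv2.boxPoints(rc)
    cv2.polylines(a,[b.astype(int)],True,(0,0,255),1)
    print(n,rc[1],rc[2],[(round(float(.62-v*.001),4),round(float(.55-u*.001),4)) for u,v in b])
cv2.imwrite("pics/stage.png",cv2.resize(np.hstack(o),(800,400)))
s=r.get_state();print(s["q"].round(2),s["tool_pos"]); print(rel([.567,.012,.105],60.8))
E
```

```text
top (221.5261688232422, 241.1735076904297) 5.281240463256836 [(0.368, 0.513), (0.6081, 0.4908), (0.5877, 0.2702), (0.3476, 0.2924)]
side (223.03488159179688, 223.32687377929688) 4.927109718322754 [(0.3698, 0.5131), (0.5923, 0.4939), (0.5731, 0.2717), (0.3506, 0.2908)]
[-0.06  0.91  0.14  1.74 -0.22  0.5  -0.29] [ 0.60827743 -0.05338758  0.08550108]
([0.0002, -0.0001, -1.5711], [0.0369, -0.0679, -0.0195])
```

View pics/stage.png

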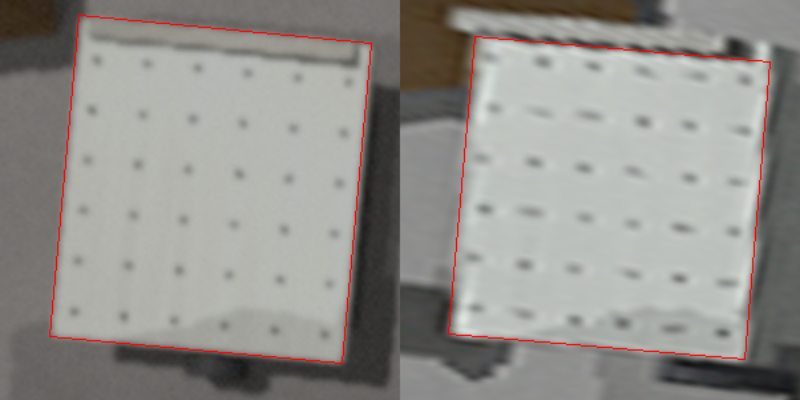

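The top crop shows the stage outlined with its stop bar at the top, which is +x. Its middle is at (0.478, 0.392) and its yaw is -5.2°. Now I'll lift, turn 90°, open and move over the handle.

Request:
jog_arm(turn=[[0, 0, 0], [0, 0, 0], [0, 0, -1.571], [0, 0, -1.571], [0, 0, -1.571], [0, 0, -1.571], [0, 0, -1.571], [0, 0, -1.571], [0, 0, -1.571], [0, 0, -1.571], [0, 0, -1.571], [0, 0, -1.571], [0, 0, -1.571], [0, 0, -1.571]], translation=[[0, 0, -0.05], [0, 0, -0.095], [0.037, -0.068, -0.095], [0.037, -0.068, -0.095], [0.037, -0.068, -0.095], [0.037, -0.068, -0.095], [0.037, -0.068, -0.095], [0.037, -0.068, -0.095], [0.037, -0.068, -0.095], [0.037, -0.068, -0.095], [0.037, -0.068, -0.095], [0.037, -0.068, -0.095], [0.037, -0.068, -0.095], [0.037, -0.068, -0.095]], grip=[1, 1, 0.4, 0.4, 0.4, 0.4, 0.4, 0.4, 0.4, 0.4, 0.4, 0.4, 0.4, 0.4])

```text
clock: 11.7
tool_pos: [0.567, 0.0122, 0.1798]
eef_rot: [0.252, 0.968, -0.0, 0.0]
contact_force: [-0.5, -0.1, -0.4]
opening: 0.599
finger_force: 0.0
```

```bash
python3 - <<'E'
from h import *
im=cams.snapshot("side"); 
print([(np.round(d["position"],4).tolist(),round(d["p"],2)) for d in models.place_of("side","blank_grip")])
s=r.get_state();print(s["q"].round(2),s["tool_pos"],s["contact_force"]); print(rel([.567,.012,.105],60.8))
a=im[170:270,260:400]; cv2.imwrite("pics/p2.png",cv2.resize(a,(700,500))[:,:,::-1])
E
```

```text
[([0.21, 0.3831, 0.0425], 0.96), ([0.5661, 0.0108, 0.1044], 0.63)]
[ 0.05  0.73 -0.26  1.82  0.29  0.64  0.68] [0.56702463 0.01218066 0.17990332] [-0.36951974  0.23015462  0.09080713]
([0.0, 0.0001, -0.0004], [-0.0001, -0.0002, 0.0749])
```

View pics/p2.png

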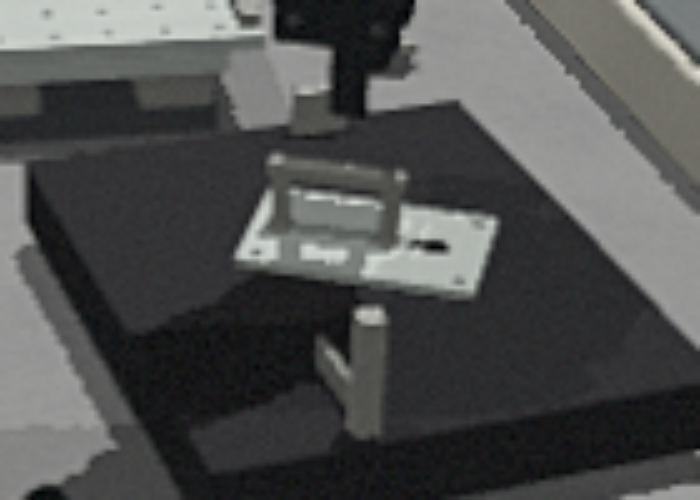

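The blank is undisturbed and the gripper is above the handle. I'll descend and grip.

Request:
jog_arm(turn=[[0, 0, 0], [0, 0, 0], [0, 0, 0], [0, 0, 0], [0, 0, 0], [0, 0, 0], [0, 0, 0], [0, 0, 0], [0, 0, 0], [0, 0, 0]], translation=[[0, 0, 0.04], [0, 0, 0.065], [0, 0, 0.075], [0, 0, 0.075], [0, 0, 0.075], [0, 0, 0.075], [0, 0, 0.075], [0, 0, 0.075], [0, 0, 0.075], [0, 0, 0.075]], grip=[0.4, 0.4, 0.4, 0.4, 1, 1, 1, 1, 1, 1], force=25)

```text
clock: 13.05
tool_pos: [0.5668, 0.0116, 0.1051]
eef_rot: [0.252, 0.968, -0.0, -0.0]
contact_force: [-1.5, -1.4, 4.2]
opening: 0.127
finger_force: 25.0
```

Request:
jog_arm(turn=[[0, 0, 0], [0, 0, 0], [0, 0, 0], [0, 0, 0]], translation=[[0, 0, -0.01], [0, 0, -0.025], [0, 0, -0.05], [0, 0, -0.05]], grip=[1, 1, 1, 1])

```text
clock: 13.55
tool_pos: [0.5685, 0.0125, 0.1569]
eef_rot: [0.252, 0.968, 0.001, 0.002]
contact_force: [1.3, 0.5, -4.6]
opening: 0.13
finger_force: 25.0
```

```bash
python3 - <<'E'
from h import *
s=r.get_state();print(s["q"].round(2),s["tool_pos"],s["contact_force"],s["moment"],s["opening"]); print(rel([.472,.3925,.20],84.8))
E
```

```text
[ 0.04  0.76 -0.24  1.83  0.31  0.58  0.67] [0.56850425 0.01246303 0.15692779] [ 1.27828514  0.48355113 -4.58420091] [ 0.01427542 -0.02292686 -0.00848299] 0.13023477532381178
([0.0023, 0.0041, -0.4191], [0.2696, 0.2847, -0.0431])
```

Request:
jog_arm(turn=[[0, 0, 0], [0, 0, -0.05], [0, 0, -0.1], [0, 0, -0.16], [0, 0, -0.22], [0, 0, -0.28], [0, 0, -0.34], [0, 0, -0.39], [0, 0, -0.419], [0, 0, -0.419], [0, 0, -0.419], [0, 0, -0.419]], translation=[[0, 0, -0.03], [0.02, 0.02, -0.045], [0.055, 0.058, -0.045], [0.092, 0.098, -0.045], [0.13, 0.138, -0.045], [0.168, 0.178, -0.045], [0.206, 0.218, -0.045], [0.24, 0.255, -0.045], [0.26, 0.277, -0.045], [0.2685, 0.2856, -0.045], [0.2685, 0.2856, -0.045], [0.2685, 0.2856, -0.045]], grip=[1, 1, 1, 1, 1, 1, 1, 1, 1, 1, 1, 1])

```text
clock: 15.05
tool_pos: [0.473, 0.3898, 0.1995]
eef_rot: [0.047, 0.999, -0.001, 0.0]
contact_force: [0.6, -0.4, -4.5]
opening: 0.13
finger_force: 25.0
```

```bash
python3 - <<'E'
from h import *
im=cams.snapshot("side")
print([(np.round(d["position"],4).tolist(),round(d["p"],2)) for d in models.place_of("side","blank_grip")])
print([(np.round(d["position"],4).tolist(),round(d["p"],2)) for d in models.place_of("side","blank_end")])
s=r.get_state();print(s["tool_pos"],s["contact_force"],s["opening"]); print(rel([.472,.3925,.123],84.8))
a=im[110:230,200:360]; cv2.imwrite("pics/p3.png",cv2.resize(a,(800,600))[:,:,::-1])
E
```

```text
[([0.2106, 0.3864, 0.0417], 0.95), ([0.4719, 0.3899, 0.1979], 0.67)]
[([0.5518, 0.3864, 0.158], 0.89)]
[0.47284248 0.39072908 0.19987837] [-0.25549816  0.75367682 -3.89448125] 0.12924319517243882
([-0.0011, 0.0004, -0.0024], [0.001, 0.0018, 0.0769])
```

View pics/p3.png

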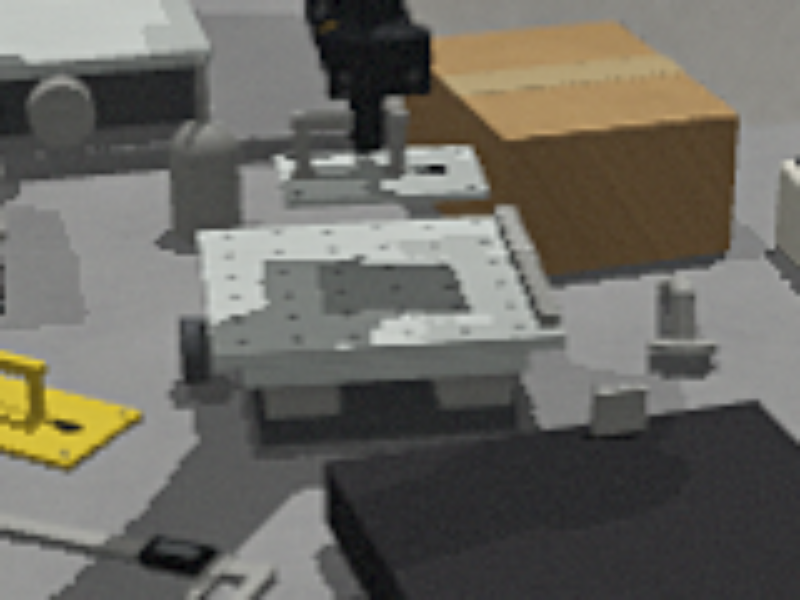

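The blank hangs level above the stage, keyhole end toward the stop bar, and the gauge block is untouched. I'll lower it.

Request:
jog_arm(turn=[[0, 0, 0], [0, 0, 0], [0, 0, 0], [0, 0, 0], [0, 0, 0], [0, 0, 0]], translation=[[0, 0, 0.025], [0, 0, 0.05], [0, 0, 0.065], [0, 0, 0.072], [0, 0, 0.073], [0, 0, 0.073]], grip=[1, 1, 1, 1, 1, 1])

```text
clock: 15.95
tool_pos: [0.4724, 0.3928, 0.1276]
eef_rot: [0.045, 0.999, 0.001, 0.0]
contact_force: [-0.3, 0.1, -4.1]
opening: 0.128
finger_force: 25.0
```

Request:
jog_arm(turn=[[0, 0, 0], [0, 0, 0], [0, 0, 0]], translation=[[0, 0, 0.001], [0, 0, 0.002], [0, 0, 0.002]], grip=[1, 1, 1])

```text
clock: 16.32
tool_pos: [0.472, 0.3924, 0.125]
eef_rot: [0.045, 0.999, 0.0, 0.0]
contact_force: [-0.6, -0.1, -4.3]
opening: 0.129
finger_force: 25.0
```

Request:
jog_arm(turn=[[0, 0, 0], [0, 0, 0], [0, 0, 0]], translation=[[0, 0, 0.0005], [0, 0, 0.001], [0, 0, 0.001]], grip=[1, 1, 1])

```text
clock: 16.7
tool_pos: [0.472, 0.3923, 0.1238]
eef_rot: [0.045, 0.999, -0.0, -0.0]
contact_force: [-0.2, -0.0, -3.6]
opening: 0.129
finger_force: 25.0
```

Request:
jog_arm(turn=[[0, 0, 0], [0, 0, 0], [0, 0, 0]], translation=[[0, 0, 0.0005], [0, 0, 0.0008], [0, 0, 0.0008]], grip=[1, 1, 1])

```text
clock: 17.08
tool_pos: [0.472, 0.3926, 0.1232]
eef_rot: [0.045, 0.999, 0.0, 0.0]
contact_force: [-0.7, 0.3, -4.5]
opening: 0.131
finger_force: 25.0
```

Request:
jog_arm(turn=[[0, 0, 0], [0, 0, 0], [0, 0, 0]], translation=[[0, 0, 0.0003], [0, 0, 0.0003], [0, 0, 0.0003]], grip=[1, 1, 1])

```text
clock: 17.45
tool_pos: [0.472, 0.3926, 0.1232]
eef_rot: [0.045, 0.999, 0.0, 0.0]
contact_force: [-1.3, -0.8, 0.4]
opening: 0.129
finger_force: 25.0
```

The stage now carries the weight. I'll release and retreat.

Request:
jog_arm(turn=[[0, 0, 0], [0, 0, 0], [0, 0, 0], [0, 0, 0], [0, 0, 0], [0, 0, 0], [0, 0, 0], [0, 0, 0], [0, 0, 0]], translation=[[0, 0, 0], [0, 0, 0], [0, 0, 0], [0, 0, 0], [0, 0, -0.02], [0, 0, -0.06], [0, 0, -0.11], [0, 0, -0.15], [0, 0, -0.15]], grip=[0.5, 0.5, 0.5, 0.5, 0.5, 0.5, 0.5, 0.5, 0.5])

```text
clock: 18.58
tool_pos: [0.4733, 0.3939, 0.2763]
eef_rot: [0.046, 0.999, 0.003, 0.002]
contact_force: [-0.0, 0.2, 0.3]
opening: 0.503
finger_force: 0.0
```

```bash
python3 - <<'E'
from h import *
im=cams.snapshot("side"); cams.snapshot("top")
for n in("side","top"):
  for t in("blank_grip","blank_end"): print(n,t,[(np.round(d["position"],4).tolist(),round(d["p"],2)) for d in models.place_of(n,t)])
s=r.get_state();print(s["clock"],s["tool_pos"],s["contact_force"],s["opening"])
a=im[110:290,200:440]; cv2.imwrite("pics/p4.png",cv2.resize(a,(800,600))[:,:,::-1])
E
```

```text
side blank_grip [([0.4712, 0.3946, 0.1224], 0.6), ([0.2116, 0.3842, 0.0443], 0.57)]
side blank_end [([0.275, 0.3274, 0.0073], 0.94), ([0.5521, 0.3871, 0.0841], 0.7)]
top blank_grip [([0.4729, 0.3897, 0.122], 0.69)]
top blank_end [([0.5516, 0.3848, 0.0834], 0.97)]
18.875 [0.47150563 0.39177686 0.27133324] [ 0.1723499  -0.44513547 -0.25521144] 0.5010551376732663
```

View pics/p4.png

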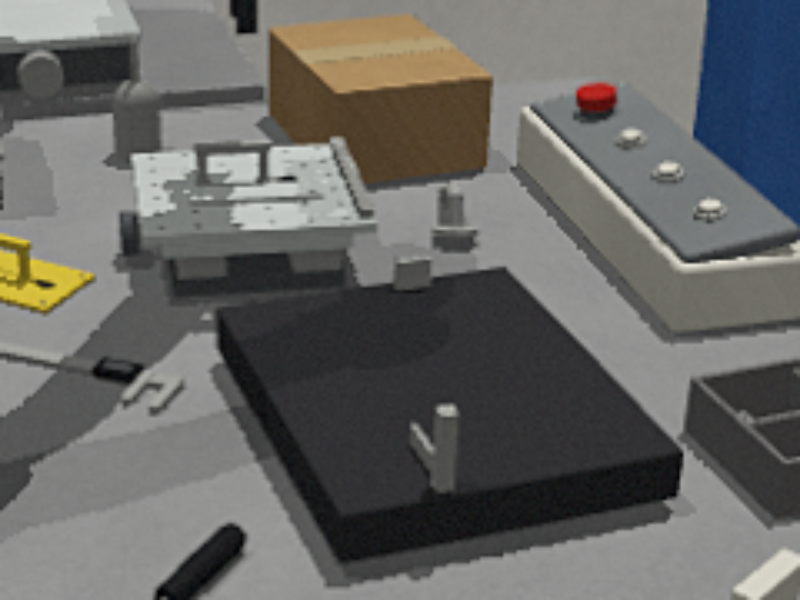

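The blank lies flat in the middle of the stage plate, handle up at crop pixel (230,160). The gripper is clear of it and the square and gauge block are undisturbed, so I'll hand the job in.

```bash
python3 -c "
from plant import r
print(r.finish_job())"
```

```text
the job is handed in; nothing more can be done
None
```

The blank sat firm: neither keyhole-end corner gave under a 5 to 8 N press, so I laid it flat, handle up, on the middle of the cross-slide plate and handed the job in at about 19 s.

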